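# Open the clamped lens canister

### The arm

A 6-joint arm with a two-finger parallel gripper is mounted at the origin on the work surface. World frame = base frame: x ahead of the robot, y to its left, z up, the work surface at z = 0. Lengths are in mm, angles in degrees, forces in N, time in s.
With the tool pointing down it reaches from about 300 to 850 mm from the base axis. Payload 4.2 kg.
Tool frame: the origin (TCP) lies at the very end of the fingers, on their centre line; the grasp point (between the pads) lies 19 mm behind it (env.grip_depth is the distance from the TCP to the grasp point, in mm); y points along the fingers, z is the direction in which the jaws open and shut, and the axes are right-handed (so a half turn about y gives the same grasp; the last joint's range is limited). The gripper opens to 91 mm and grips with 3 to 60 N. Pads are 32 mm wide; open, the fingers measure 118 mm over their backs; the gripper's body (76 mm by 178 mm) begins 60 mm behind the grasp point.
Start: joints at [-74.714, 18.312, 89.639, -0, 72.044, -1.146], TCP at [162.661, -551.529, 213.976] pointing down, gripper open.
Joint ranges: [-177.97, 177.97], [-48.28, 115.42], [12.27, 149.76], [-77.06, 257.06], [2.81, 150.46], [-146.56, 146.56]. Speed limits (degrees/s): [147.25, 147.25, 180, 180, 180, 180].

### API

Orientations are given as [roll, pitch, yaw] about the fixed x, y, z axes, in that order (R = Rz(yaw) Ry(pitch) Rx(roll)).
In Python, from workcell import state, imaging, job, env gives the robot as it stands.
- The arm moves only by the shell command python3 -m pendant 'ROWS' [FORCE]. ROWS is JSON, a list of rows, each an object with "delta_pos": the shift along the tool's x, y, z in cm, a list of three; "twist": the turn, a rotation vector about the tool's x, y, z in degrees, a list of three; "grip": the opening in per cent of the stroke, from 0 (shut) to 100 (fully open). In form: [{"delta_pos": [tx, ty, tz], "twist": [wx, wy, wz], "grip": grip}, ...]. A call has exactly 5 rows; each row is the pose to reach, as a shift and turn from the pose commanded when the call began, along the tool's axes at that moment; what a row does not reach only later rows make up. A row lasts 1/10 s, in which the tool goes at most 50 mm and 8.59 degrees, less where a joint would pass 70% of its speed; a pose out of reach is approached as far as the arm can. A call with a gripper value outside its range is refused whole. The fingers move at their own pace and stop on an object; FORCE is the grip in N (left out, the last holds). Time passes only in rows, so rows that repeat a pose let the fingers close, or fill a call up. It gives the time, the measured TCP pose, the force and the opening at its end, in the units of the state.
- state(): the state, without advancing time (a new reading comes with each control period).
- imaging.grab_frame(name): name is "scene" or "top" or "wrist"; returns (picture, depth): 400x640x3 uint8, red, green, blue; 400x640 float32, mm along the optical axis (not along the pixel's ray), 0 where there is no reading.
- imaging.camera_info(name): a dict with "fx", "fy", "cx", "cy" (pixels), "R" (3x3) and "t" (3): a world point X has camera coordinates R X + t. Camera axes: x right, y down, z forward; pixel columns grow to the right and rows downward; lengths in mm; the calibration is good to about 2 mm. A picture is of the moment at which its call begins: read the wrist's pose just before it. camera_info takes no time and is no camera call; for the wrist camera it gives the pose at the moment of the call.
- job.job_done(): hands the job in, once; it reports no verdict.
The state is a dict: "time_s": time; "qpos": joint angles; "qvel": joint speeds; "effort": joint torques, N m; "ee_pos": TCP position; "ee_rot": TCP orientation; "force": force on the tool from outside, world axes, zero at the start; "torque": the same for the moment, N m; "gripper_width": finger opening in mm.
Only numpy, scipy, OpenCV 4.12 (cv2) and the standard library are available. Lean on these libraries where they do the work, as an engineer would, in place of code of your own. Each camera call takes 0.05 s, during which the arm holds its last target.

### The job

Open the lens canister that is clamped in the square holder so that the lens inside can be looked at: unscrew its cap anticlockwise until it comes free, keep hold of it as it frees, and carry it to the round wooden dish. Lower it onto the floor of the dish without dropping or tipping it, open side down, and let go; do not disturb the small spare canister.

Things in the scene. Friction and masses are not known exactly. Their poses are not given: they have to be found in the camera images.
- cap: Ribbed bare-aluminium screw cap: cylinder 51 mm in diameter (53 over the ribs), 36 mm tall, 70 g, open below. Origin: centre of its lower rim, z up. Grip it across at any yaw, 22 to 28 mm above the origin (fingertips then clear the dish floor). It turns easily, stays where left and cannot be pulled off early; turn it in one long twist or several short ones, opening the fingers between.
- canister: Aluminium lens canister, 45 mm thick, in a fixed square steel holder (90 x 90 x 30 mm). Origin: centre of the holder's underside on the table, z up. Shoulder 78 mm up, neck rim (40 mm wide) 98 mm up. Cap starts with its origin 79 mm up. Right-hand thread: turned anticlockwise from above the cap climbs 2.5 mm per rad and lifts straight off after half a turn (200 degrees is sure).
- dish: Round wooden dish fixed on the table, 156 mm across, flat floor of 72 mm radius at 6 mm above the table, lip 6 mm thick whose top is 12 mm above the table. Origin at the centre of its underside, z up.
- spare: Small closed spare canister, a bystander standing loose on the table without a holder: 38 mm in diameter, 60 mm tall, 150 g. Origin at the centre of its underside. Leave it alone.
Things that resemble listed ones, but are neither listed nor needed, are in the scene too. What is meant by the dish is not black, and is the smaller of those in its own colour.

How it is judged:
By the outcome, as a careful person would: the job done as asked, in the order asked, and still so for the second after the job is handed in, with the robot touching nothing.
It also fails if it takes over 61 s, if anything falls off the work surface, if the arm or the gripper's body presses on something with over 40 N, if the wrist force passes 120 N, or if a joint passes its speed limit or range.

## Working session

There is one attempt and no reset: what is moved stays moved. The work goes in short steps, Python scripts to look and compute and a shell command to move; the robot and the scene stay as the last step left them, time stands still between calls to the robot, and variables do not carry over. Pictures are saved under pics/ and viewed, and the job is handed in when it is done.

```bash
mkdir -p pics; python3 - <<'E'
from workcell import state, imaging, job, env
import cv2,numpy as np
s=state();print(s)
for n in("scene","top","wrist"):
    im,d=imaging.grab_frame(n);np.savez(f"pics/{n}0.npz",im=im,d=d,**imaging.camera_info(n))
    cv2.imwrite(f"pics/{n}0.png",im[...,::-1]);print(n,imaging.camera_info(n))
E
```

```text
{'time_s': 0.0, 'qpos': array([-7.47148073e+01,  1.83513502e+01,  8.97065328e+01,  2.13089619e-03,
        7.20438490e+01, -1.14696010e+00]), 'qvel': array([-0.00321442,  0.01552138, -0.02508604, -0.02353234, -0.01068039,
       -0.08862239]), 'effort': array([-2.75551924e-03, -4.12466168e+01, -2.31976354e+01,  7.26283388e-02,
        4.57508722e-02, -1.33773838e-04]), 'ee_pos': array([ 162.52407339, -551.0239293 ,  213.12234215]), 'ee_rot': array([-9.01016711e+01,  4.06188915e-03, -1.63568509e+02]), 'force': array([ 0.5401296 , -0.22458651, -0.74168272]), 'torque': array([ 0.00857721,  0.0141051 , -0.02204406]), 'gripper_width': 91.57581509267033}
scene {'fx': 370.0219840634597, 'fy': 370.0219840634597, 'cx': 317.84895816434965, 'cy': 200.77582278180367, 'R': array([[-0.74949727,  0.6619975 , -0.00362694],
       [ 0.37248427,  0.41717568, -0.82898729],
       [-0.54727444, -0.62267468, -0.55925569]]), 't': array([ 372.93551862, -110.43425283, 1201.13436577])}
top {'fx': 518.3748112753359, 'fy': 518.3748112753359, 'cx': 315.9914214581248, 'cy': 195.9279786854515, 'R': array([[-9.90573717e-03, -9.99950933e-01, -8.74198291e-05],
       [-9.98429491e-01,  9.89548616e-03, -5.51419128e-02],
       [ 5.51400722e-02, -4.58938760e-04, -9.98478523e-01]]), 't': array([  -9.5560586 ,  482.57363961, 1202.28579777])}
wrist {'fx': 290.3649166549093, 'fy': 290.3649166549093, 'cx': 317.91758754463467, 'cy': 196.48079752398738, 'R': array([[ 2.82069863e-01, -9.59393625e-01, -6.82442316e-04],
       [-9.23039665e-01, -2.71575312e-01,  2.72478674e-01],
       [-2.61599637e-01, -7.62281009e-02, -9.62161580e-01]]), 't': array([-575.79884869,  -30.87752826,  391.50323657])}
```

View pics/top0.png

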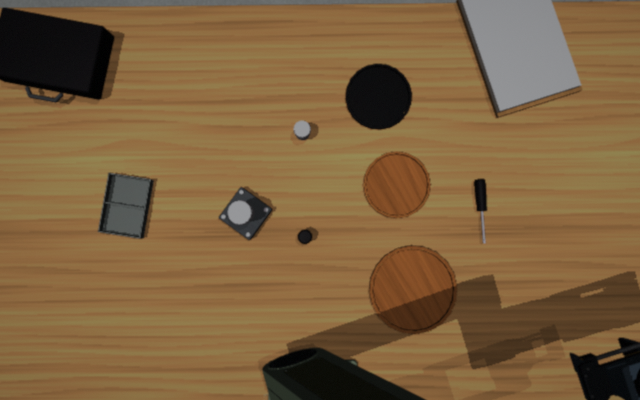

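View pics/scene0.png

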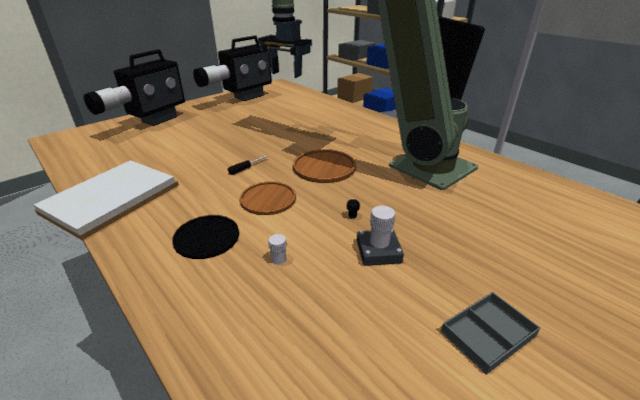

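View pics/wrist0.png

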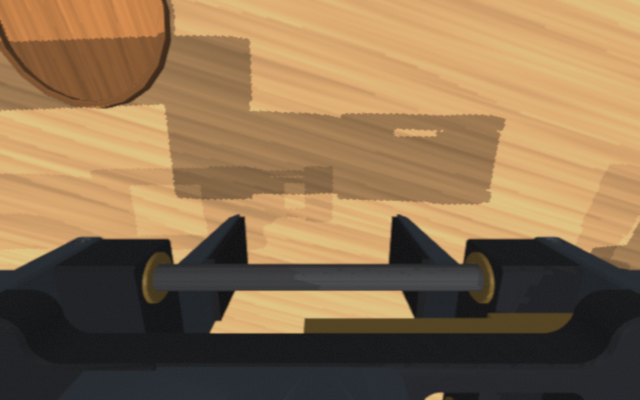

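The top view shows these candidates:
- **Dishes:** wooden at (396,185), a larger wooden one at (412,289), and a black one at (379,97). The dish meant is the smaller wooden one at (396,185), since it isn't black and is the smaller of its colour.
- **Cap and canister:** in the square holder at (239,212).
- **Spare:** at (302,129), standing without a holder.
- **Not listed:** a black knob at (305,236), which I'll avoid.

Next I'll measure these and confirm with a crop.

```bash
cat > h.py <<'E'
import numpy as np,cv2
def load(n):
    return np.load(f"pics/{n}.npz")
def ray(c,u,v,z):
    R,t=c['R'],c['t'];o=-R.T@t;d=R.T@np.array([(u-c['cx'])/c['fx'],(v-c['cy'])/c['fy'],1]);return o+d*(z-o[2])/d[2]
def cloud(c):
    d=c['d'];v,u=np.mgrid[:d.shape[0],:d.shape[1]]
    P=np.stack([(u-c['cx'])/c['fx']*d,(v-c['cy'])/c['fy']*d,d],-1)
    P=(P-c['t'])@c['R'];P[d==0]=np.nan;return P
E
python3 - <<'E'
from h import *
for n in("top0","scene0"):
    c=load(n);P=cloud(c);im=c['im'];hsv=cv2.cvtColor(im,cv2.COLOR_RGB2HSV)
    print(n)
    X,Y,Z=P[...,0],P[...,1],P[...,2]
    # top faces by height from depth
    for name,(u,v),zl,zh in (("cap",(239,212) if n=="top0" else (382,211),105,125),("spare",(302,129) if n=="top0" else(278,240),52,68)):
        m=((Z>zl)&(Z<zh)).astype(np.uint8)
        k,lab,st,ce=cv2.connectedComponentsWithStats(m)
        l=lab[v,u]
        print(name,'z at px',Z[v,u],'lab',l)
        if l:
            q=P[lab==l];print(st[l],ce[l],np.nanmean(q,0),np.nanmin(q,0),np.nanmax(q,0))
    # dishes
    if n=="top0":
        for (u,v) in((396,185),(412,289),(379,97)):
            print('dish',P[v,u])
# Dishes: colour outline
c=load("top0");im=c['im'];lab=cv2.cvtColor(im,cv2.COLOR_RGB2LAB).astype(int)
print(im[185,396],im[185,350],im[230,396],im[212,239],im[195,245])
cv2.imwrite("pics/cropA.png",cv2.resize(im[100:260,200:460,::-1],None,fx=3,fy=3,interpolation=cv2.INTER_CUBIC))
E
```

```text
top0
cap z at px 116.36728610566139 lab 1
[227 200  25  24 458] [238.93231441 211.51965066] [444.98316408 151.26151331 115.40960129] [420.33248213 126.24133742 105.7222636 ] [470.09548002 177.94450908 121.21555077]
spare z at px 61.70594618885608 lab 457
[293 120  17  18 230] [301.11304348 128.34347826] [633.68330114  17.9149311   61.34135467] [ 6.15108620e+02 -3.22354214e-02  5.21417196e+01] [652.28374401  36.5073626   67.51012178]
dish [ 506.99490442 -203.88925904    3.86356743]
dish [ 263.33602786 -235.81332362    9.45917666]
dish [ 716.76171245 -166.48298378    9.33925707]
scene0
cap z at px 115.28819049428924 lab 15
[370 205  25  18 336] [382.3452381  213.32142857] [448.05125959 154.22777893 113.2876779 ] [420.15227155 123.76309283 105.20965982] [470.29143373 177.12577319 116.8136646 ]
spare z at px 59.95333008584247 lab 17
[268 234  18  14 204] [276.46078431 240.29901961] [635.85172496  20.43866988  58.81203913] [614.84072281  -2.99090606  52.00606848] [653.24405547  36.96418603  61.99118251]
[129  77  39] [150 126  77] [139 100  61] [150 151 153] [55 57 60]
```

View pics/cropA.png

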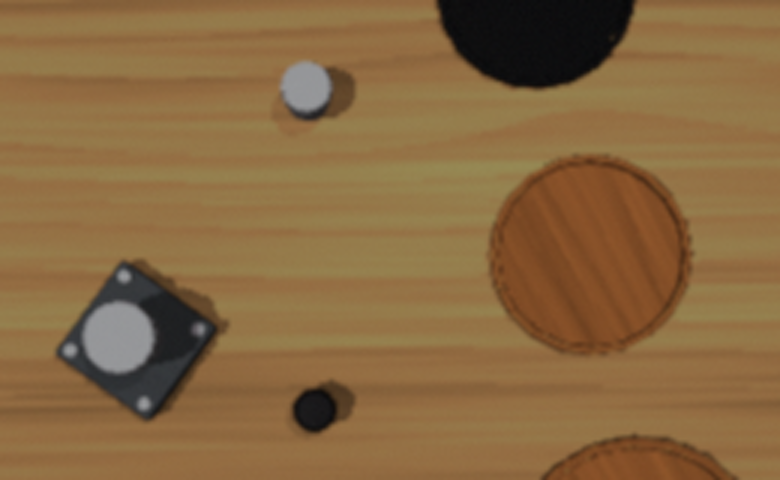

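The crop confirms the three: the cap sits over the square holder, the spare is free-standing, and the small wooden dish is at (396,185). Now I'll refine their centres.

```bash
python3 - <<'E'
from h import *
def comp(m,u,v):
    k,lab,st,ce=cv2.connectedComponentsWithStats(m.astype(np.uint8));return (lab==lab[v,u]).astype(np.uint8)
c=load("top0");hsv=cv2.cvtColor(c['im'],cv2.COLOR_RGB2HSV)
def fit(c,m,z):
    cs,_=cv2.findContours(m,cv2.RETR_EXTERNAL,cv2.CHAIN_APPROX_NONE);k=max(cs,key=len)[:,0]
    e=cv2.fitEllipse(k);W=np.array([ray(c,u,v,z) for u,v in k])[:,:2]
    (w,r)=cv2.minEnclosingCircle((W).astype(np.float32));A=np.c_[2*W,np.ones(len(W))];s=np.linalg.lstsq(A,(W**2).sum(1),rcond=None)[0]
    print('ell',e,'lsq',s[:2],'r',np.sqrt(s[2]+s[:2]@s[:2]),'mec',w,r)
m=comp((hsv[...,1]<40)&(hsv[...,2]>110),239,212);fit(c,m,115)
m=comp((hsv[...,1]<40)&(hsv[...,2]>110),302,129);fit(c,m,60)
m=comp((hsv[...,0]<13)&(hsv[...,1]>150),396,185);fit(c,m,8)
for p in((240.8,187.0),(272,209.5),(249.5,239.5),(219,217)): print('holder corner',ray(c,*p,30))
print('knob',ray(c,305,236,30), cloud(c)[236,305])
c=load("scene0");im=c['im']
print(ray(c,382.3,213,115))
cv2.imwrite("pics/cropB.png",cv2.resize(im[180:290,220:440,::-1],None,fx=3.6,fy=3.6,interpolation=cv2.INTER_CUBIC))
E
```

```text
ell ((238.92596435546875, 211.92630004882812), (22.410293579101562, 22.670761108398438), 25.539810180664062) lsq [444.14079644 151.34258861] r 24.149620959316845 mec (444.0541687011719, 151.36289978027344) 25.041685104370117
ell ((301.42803955078125, 128.45281982421875), (15.132699012756348, 15.59024429321289), 61.85845947265625) lsq [633.69034747  17.24026861] r 17.48674487305379 mec (633.4969482421875, 17.50041961669922) 18.3931827545166
ell ((319.5, 199.5), (459.8666076660156, 782.2474975585938), 90.0) lsq [494.14140537 -22.67157421] r 706.1468626465678 mec (509.5440673828125, -22.98561668395996) 888.1624755859375
holder corner [503.95786717 159.52649129  30.        ]
holder corner [451.15040939  87.57322151  30.        ]
holder corner [382.59470573 139.72985618  30.        ]
holder corner [435.05362924 209.96366249  30.        ]
knob [389.36442317  11.89774601  30.        ] [389.70678552  11.56045008  45.72487439]
[449.29552102 154.98789563 115.        ]
```

View pics/cropB.png

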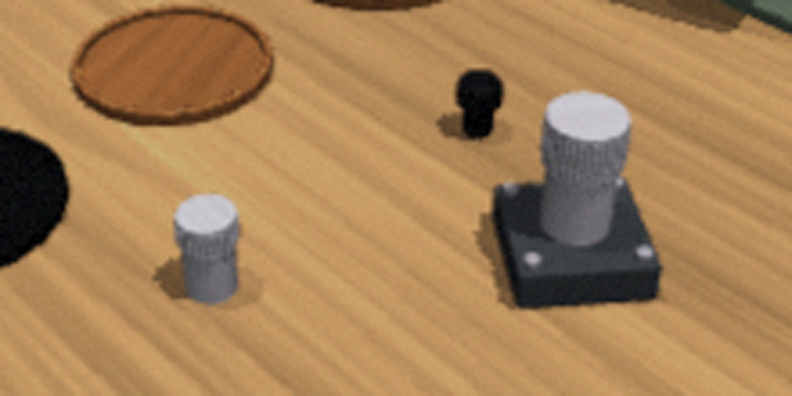

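```bash
python3 -m pendant '[{"delta_pos":[-3.1,0,-3.92],"twist":[0,0,0],"grip":100},{"delta_pos":[-6.2,0,-7.84],"twist":[0,0,0],"grip":100},{"delta_pos":[-9.3,0,-11.76],"twist":[0,0,0],"grip":100},{"delta_pos":[-12.4,0,-15.68],"twist":[0,0,0],"grip":100},{"delta_pos":[-15.5,0,-19.6],"twist":[0,0,0],"grip":100}]'
python3 -m pendant '[{"delta_pos":[-3.1,0,-3.92],"twist":[0,0,0],"grip":100},{"delta_pos":[-6.2,0,-7.84],"twist":[0,0,0],"grip":100},{"delta_pos":[-9.3,0,-11.76],"twist":[0,0,0],"grip":100},{"delta_pos":[-12.4,0,-15.68],"twist":[0,0,0],"grip":100},{"delta_pos":[-15.5,0,-19.6],"twist":[0,0,0],"grip":100}]'
python3 -m pendant '[{"delta_pos":[-3.1,0,-3.92],"twist":[0,0,0],"grip":100},{"delta_pos":[-6.2,0,-7.84],"twist":[0,0,0],"grip":100},{"delta_pos":[-9.3,0,-11.76],"twist":[0,0,0],"grip":100},{"delta_pos":[-12.4,0,-15.68],"twist":[0,0,0],"grip":100},{"delta_pos":[-15.5,0,-19.6],"twist":[0,2,0],"grip":100}]'
```

```text
time_s: 0.65
ee_pos: [256.1, -317.7, 213.8]
ee_rot: [-90.0, 0.0, -163.6]
force: [2.0, 0.4, 0.3]
gripper_width: 91.1
time_s: 1.15
ee_pos: [349.2, -85.9, 214.1]
ee_rot: [-90.0, 0.0, -163.6]
force: [1.0, 0.1, -0.2]
gripper_width: 90.8
time_s: 1.65
ee_pos: [442.5, 146.2, 213.8]
ee_rot: [-90.0, 0.0, -165.6]
force: [1.1, -0.8, 1.0]
gripper_width: 91.2
```

```bash
cat > look.py <<'E'
import sys
from workcell import state, imaging
import cv2,numpy as np
n,o=sys.argv[1:3];s=state();ci=imaging.camera_info(n);im,d=imaging.grab_frame(n)
np.savez(f"pics/{o}.npz",im=im,d=d,ee=s['ee_pos'],**ci);cv2.imwrite(f"pics/{o}.png",im[...,::-1])
print(s['time_s'],s['ee_pos'].round(1),s['ee_rot'].round(2),s['qpos'].round(1),s['force'].round(1),s['gripper_width'])
E
python3 look.py wrist w1
```

```text
1.65 [442.5 146.2 213.8] [ -89.97    0.   -165.57] [ 16.9   8.5 103.   -0.   68.5  92.5] [ 1.1 -0.8  1. ] 91.22666459286383
```

View pics/w1.png

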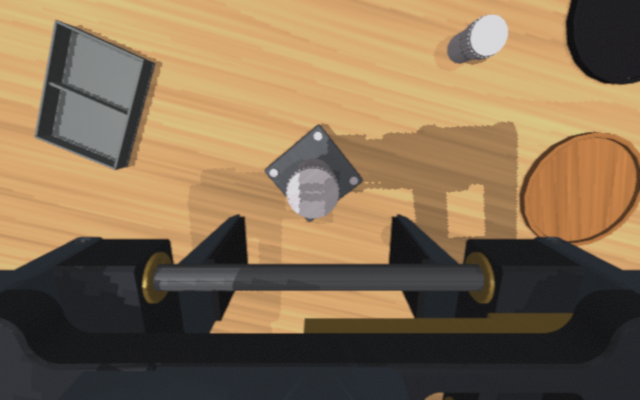

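The wrist view has the cap at about (312,190), between the fingers and in the square holder. The dish is at the right edge and the spare at (480,40).

```bash
python3 - <<'E'
from h import *
c=load("w1");P=cloud(c)
m=((P[...,2]>108)&(P[...,2]<122)).astype(np.uint8);m[215:]=0
k,lab,st,ce=cv2.connectedComponentsWithStats(m);l=lab[188,312];print(st[l],ce[l],np.nanmean(P[lab==l],0),np.nanmedian(P[lab==l],0))
W=P[lab==l];h=cv2.minEnclosingCircle(W[:,:2].astype(np.float32));print(h)
print(ray(c,312,190,115))
cv2.imwrite("pics/cropC.png",cv2.resize(c['im'][110:230,250:380,::-1],None,fx=5,fy=5,interpolation=cv2.INTER_CUBIC))
t=load("top0");print('dish top',ray(t,396.8,184.7,12))
E
```

```text
[ 286  166   53   49 2082] [311.89577329 191.28674352] [446.28233004 151.65195386 114.90464127] [446.37013632 151.93087795 115.06528229]
((444.0559387207031, 151.32693481445312), 26.315183639526367)
[447.70619451 151.90520596 115.        ]
dish top [ 507.07408555 -204.51787014   12.        ]
```

View pics/cropC.png

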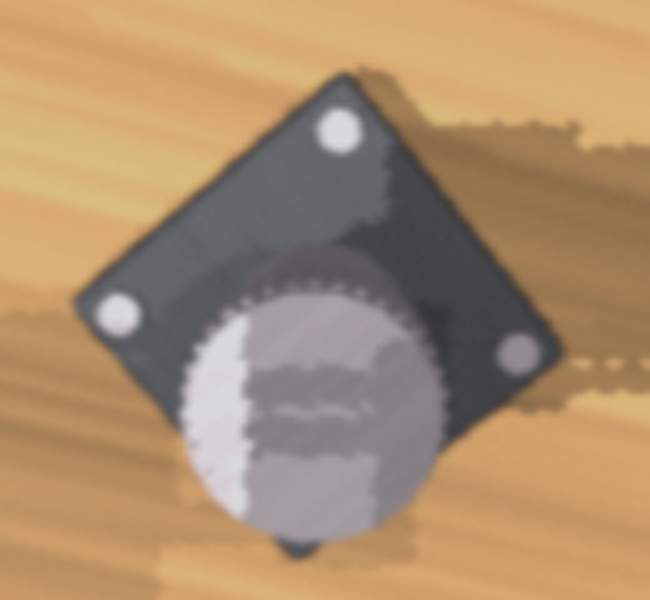

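```bash
python3 -m pendant '[{"delta_pos":[-0.4,0,-0.42],"twist":[0,6,0],"grip":100},{"delta_pos":[-0.4,3,-0.42],"twist":[0,6,0],"grip":100},{"delta_pos":[-0.4,6,-0.42],"twist":[0,6,0],"grip":100},{"delta_pos":[-0.4,8,-0.42],"twist":[0,6,0],"grip":100},{"delta_pos":[-0.4,9.5,-0.42],"twist":[0,6,0],"grip":100}]'
python3 -m pendant '[{"delta_pos":[0,1.2,0],"twist":[0,0,0],"grip":100},{"delta_pos":[0,2.4,0],"twist":[0,0,0],"grip":100},{"delta_pos":[0,3.4,0],"twist":[0,0,0],"grip":100},{"delta_pos":[0,3.4,0],"twist":[0,0,0],"grip":100},{"delta_pos":[0,3.4,0],"twist":[0,0,0],"grip":100}]'
python3 look.py wrist w2;python3 look.py scene s2
```

```text
time_s: 2.2
ee_pos: [444.1, 148.5, 117.2]
ee_rot: [-90.0, -0.1, -171.6]
force: [-0.2, 0.0, -0.7]
gripper_width: 91.1
time_s: 2.7
ee_pos: [445.3, 149.0, 85.0]
ee_rot: [-90.0, -0.0, -171.6]
force: [0.4, -0.0, 0.3]
gripper_width: 91.3
2.7 [445.3 149.   85. ] [ -89.99   -0.   -171.57] [ 17.1  16.3 113.7  -0.   50.   98.7] [ 0.4 -0.   0.3] 91.2784306284015
2.75 [445.5 149.1  85.3] [-9.0000e+01  5.0000e-02 -1.7157e+02] [ 17.1  16.3 113.7  -0.   50.   98.7] [-0.7  0.3 -0.3] 90.8232999659591
```

View pics/w2.png

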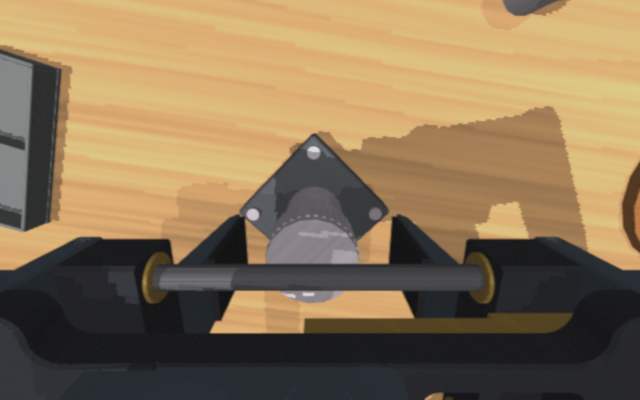

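View pics/s2.png

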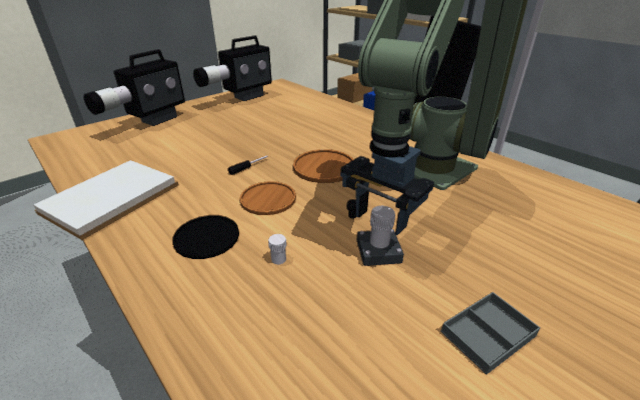

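The wrist view shows the cap centred about 3 mm left of the finger midline, at 312 against 318 px. The top estimate of y≈151.5 agrees. I'll shift 2.5 mm along −z and then close.

```bash
python3 -m pendant '[{"delta_pos":[0,0,-0.26],"twist":[0,0,0],"grip":100},{"delta_pos":[0,0,-0.26],"twist":[0,0,0],"grip":100},{"delta_pos":[0,0,-0.26],"twist":[0,0,0],"grip":70},{"delta_pos":[0,0,-0.26],"twist":[0,0,0],"grip":50},{"delta_pos":[0,0,-0.26],"twist":[0,0,0],"grip":45}]' 20
python3 -m pendant '[{"delta_pos":[0,0,0],"twist":[0,0,0],"grip":45},{"delta_pos":[0,0,0],"twist":[0,0,0],"grip":40},{"delta_pos":[0,0,0],"twist":[0,0,0],"grip":40},{"delta_pos":[0,0,0],"twist":[0,0,0],"grip":40},{"delta_pos":[0,0,0],"twist":[0,0,0],"grip":40}]' 20
python3 look.py wrist w3
```

```text
time_s: 3.3
ee_pos: [444.8, 151.6, 85.0]
ee_rot: [-90.0, 0.0, -171.6]
force: [-0.1, 0.3, 0.3]
gripper_width: 69.8
time_s: 3.8
ee_pos: [444.8, 151.6, 84.9]
ee_rot: [-90.0, -0.0, -171.6]
force: [0.2, 0.9, -0.5]
gripper_width: 50.5
3.8 [444.8 151.6  84.9] [ -89.99   -0.   -171.57] [ 17.4  16.4 113.7  -0.   50.   99. ] [ 0.2  0.9 -0.5] 50.5425293728699
```

```bash
python3 -m pendant '[{"delta_pos":[0,0,0],"twist":[0,0,0],"grip":30},{"delta_pos":[0,0,0],"twist":[0,0,0],"grip":20},{"delta_pos":[0,0,0],"twist":[0,0,0],"grip":20},{"delta_pos":[0,0,0],"twist":[0,0,0],"grip":20},{"delta_pos":[0,0,0],"twist":[0,0,0],"grip":20}]' 25
python3 look.py wrist w3b
```

```text
time_s: 4.35
ee_pos: [444.8, 151.6, 84.9]
ee_rot: [-90.0, 0.0, -171.6]
force: [-0.6, -0.9, 0.0]
gripper_width: 50.6
4.35 [444.8 151.6  84.9] [ -89.99    0.   -171.57] [ 17.4  16.4 113.7  -0.   50.   99. ] [-0.6 -0.9  0. ] 50.57969029611531
```

View pics/w3b.png

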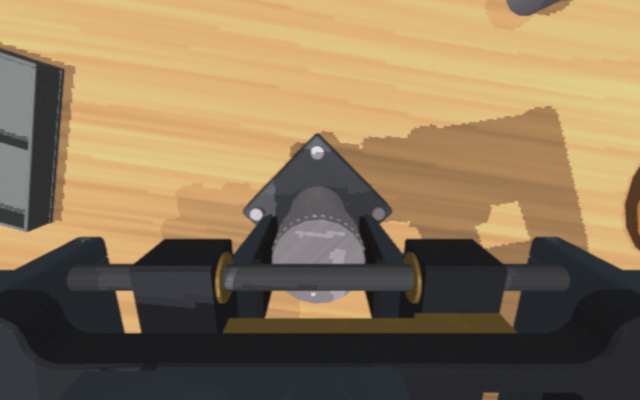

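The cap is gripped, with low side forces and the opening stopped at 50.6 mm. Now I'll unscrew, rising with the thread: 8° per row is 0.35 mm.

```bash
python3 -m pendant '[{"delta_pos":[0,-0.035,0],"twist":[0,-8,0],"grip":20},{"delta_pos":[0,-0.07,0],"twist":[0,-16,0],"grip":20},{"delta_pos":[0,-0.105,0],"twist":[0,-24,0],"grip":20},{"delta_pos":[0,-0.14,0],"twist":[0,-32,0],"grip":20},{"delta_pos":[0,-0.175,0],"twist":[0,-40,0],"grip":20}]'
python3 look.py wrist w4
```

```text
time_s: 4.9
ee_pos: [444.9, 151.9, 86.8]
ee_rot: [-90.0, 0.0, -131.3]
force: [-0.9, 0.8, 0.2]
gripper_width: 50.7
4.9 [444.9 151.9  86.8] [-9.0010e+01  3.0000e-02 -1.3125e+02] [ 17.4  16.2 113.5   0.   50.2  58.7] [-0.9  0.8  0.2] 50.656728990971686
```

View pics/w4.png

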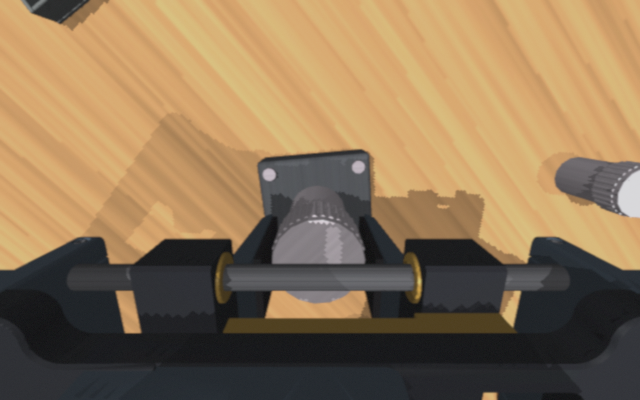

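The view shows the holder turned 40° relative to the tool while the cap's ribs stayed fixed between the fingers. Forces are about 1 N, so I'll continue.

```bash
python3 -m pendant '[{"delta_pos":[0,-0.035,0],"twist":[0,-8,0],"grip":20},{"delta_pos":[0,-0.07,0],"twist":[0,-16,0],"grip":20},{"delta_pos":[0,-0.105,0],"twist":[0,-24,0],"grip":20},{"delta_pos":[0,-0.14,0],"twist":[0,-32,0],"grip":20},{"delta_pos":[0,-0.175,0],"twist":[0,-40,0],"grip":20}]'
python3 -m pendant '[{"delta_pos":[0,-0.035,0],"twist":[0,-8,0],"grip":20},{"delta_pos":[0,-0.07,0],"twist":[0,-16,0],"grip":20},{"delta_pos":[0,-0.105,0],"twist":[0,-24,0],"grip":20},{"delta_pos":[0,-0.14,0],"twist":[0,-32,0],"grip":20},{"delta_pos":[0,-0.175,0],"twist":[0,-40,0],"grip":20}]'
python3 -m pendant '[{"delta_pos":[0,-0.035,0],"twist":[0,-8,0],"grip":20},{"delta_pos":[0,-0.07,0],"twist":[0,-16,0],"grip":20},{"delta_pos":[0,-0.105,0],"twist":[0,-24,0],"grip":20},{"delta_pos":[0,-0.14,0],"twist":[0,-32,0],"grip":20},{"delta_pos":[0,-0.175,0],"twist":[0,-40,0],"grip":20}]'
python3 look.py wrist w5
```

```text
time_s: 5.45
ee_pos: [444.6, 151.8, 88.5]
ee_rot: [-90.0, 0.0, -91.4]
force: [-0.6, 0.1, 0.9]
gripper_width: 50.5
time_s: 5.95
ee_pos: [444.7, 151.7, 90.2]
ee_rot: [-90.0, 0.0, -51.4]
force: [-0.6, -0.5, 1.9]
gripper_width: 50.6
time_s: 6.45
ee_pos: [444.8, 151.9, 92.0]
ee_rot: [-90.0, 0.0, -11.4]
force: [-0.5, 1.2, 0.1]
gripper_width: 50.6
6.45 [444.8 151.9  92. ] [-89.96   0.   -11.42] [ 17.4  15.8 113.1   0.   51.  -61.2] [-0.5  1.2  0.1] 50.63125687621452
```

View pics/w5.png

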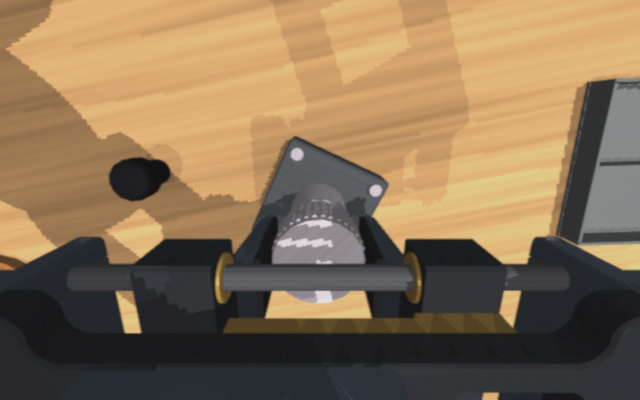

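After 160° the grip is unchanged. Now for the last 50°.

```bash
python3 -m pendant '[{"delta_pos":[0,-0.035,0],"twist":[0,-8,0],"grip":20},{"delta_pos":[0,-0.07,0],"twist":[0,-16,0],"grip":20},{"delta_pos":[0,-0.105,0],"twist":[0,-24,0],"grip":20},{"delta_pos":[0,-0.14,0],"twist":[0,-32,0],"grip":20},{"delta_pos":[0,-0.175,0],"twist":[0,-40,0],"grip":20}]'
python3 -m pendant '[{"delta_pos":[0,-0.02,0],"twist":[0,-5,0],"grip":20},{"delta_pos":[0,-0.04,0],"twist":[0,-10,0],"grip":20},{"delta_pos":[0,-0.1,0],"twist":[0,-10,0],"grip":20},{"delta_pos":[0,-0.2,0],"twist":[0,-10,0],"grip":20},{"delta_pos":[0,-0.3,0],"twist":[0,-10,0],"grip":20}]'
python3 -m pendant '[{"delta_pos":[0,-0.3,0],"twist":[0,0,0],"grip":20},{"delta_pos":[0,-0.6,0],"twist":[0,0,0],"grip":20},{"delta_pos":[0,-1,0],"twist":[0,0,0],"grip":20},{"delta_pos":[0,-1.5,0],"twist":[0,0,0],"grip":20},{"delta_pos":[0,-2,0],"twist":[0,0,0],"grip":20}]'
python3 look.py wrist w6;python3 look.py scene s6
```

```text
time_s: 7.0
ee_pos: [444.8, 152.1, 93.8]
ee_rot: [-90.0, -0.0, 28.5]
force: [-0.7, 2.1, 1.5]
gripper_width: 50.9
time_s: 7.5
ee_pos: [444.7, 151.5, 96.6]
ee_rot: [-90.0, 0.0, 38.3]
force: [-0.2, 0.4, -1.6]
gripper_width: 50.3
time_s: 8.0
ee_pos: [444.9, 151.6, 117.2]
ee_rot: [-90.0, -0.0, 38.4]
force: [0.9, -0.0, -0.7]
gripper_width: 50.5
8.0 [444.9 151.6 117.2] [-9.001e+01 -1.000e-02  3.842e+01] [  17.4   14.1  111.2   -0.    54.7 -111. ] [ 0.9 -0.  -0.7] 50.52025018561539
8.05 [445.4 151.8 118. ] [-90.05  -0.1   38.42] [  17.4   14.   111.1   -0.    54.7 -111. ] [ 0.7  0.6 -0.8] 50.56022082217944
```

View pics/w6.png

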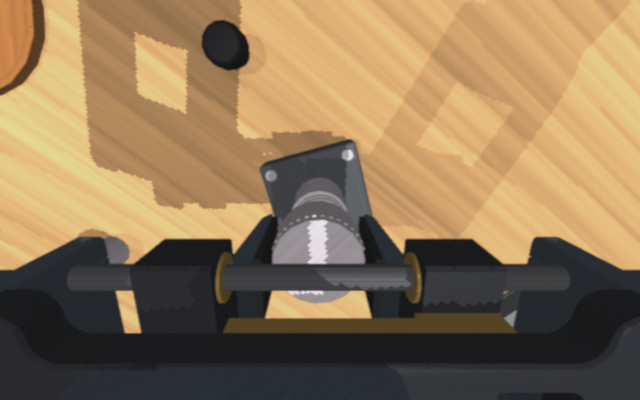

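View pics/s6.png

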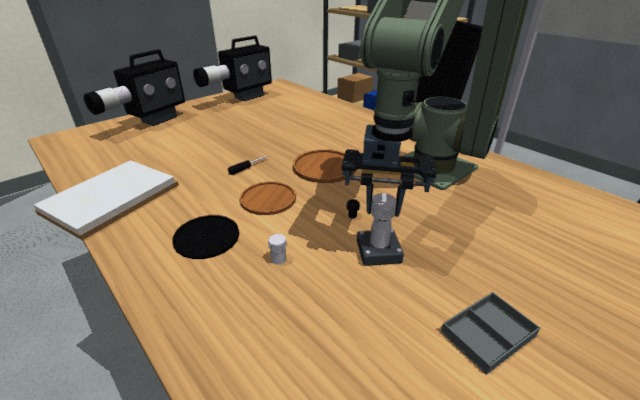

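Free: the neck is visible below the cap, and the cap is upright in the fingers. I'll raise it and turn back 40° to keep joint 6 in range.

```bash
python3 -m pendant '[{"delta_pos":[0,-1.2,0],"twist":[0,8,0],"grip":20},{"delta_pos":[0,-2.6,0],"twist":[0,16,0],"grip":20},{"delta_pos":[0,-4,0],"twist":[0,24,0],"grip":20},{"delta_pos":[0,-5.4,0],"twist":[0,32,0],"grip":20},{"delta_pos":[0,-6,0],"twist":[0,40,0],"grip":20}]'
python3 -m pendant '[{"delta_pos":[0.5,0,-2],"twist":[0,0,0],"grip":20},{"delta_pos":[1.2,0,-5.5],"twist":[0,0,0],"grip":20},{"delta_pos":[2,0,-9.5],"twist":[0,0,0],"grip":20},{"delta_pos":[2.8,0,-13.5],"twist":[0,0,0],"grip":20},{"delta_pos":[3.6,0,-17.5],"twist":[0,0,0],"grip":20}]'
python3 -m pendant '[{"delta_pos":[0.8,0,-4],"twist":[0,0,0],"grip":20},{"delta_pos":[1.6,0,-8],"twist":[0,0,0],"grip":20},{"delta_pos":[2.4,0,-12],"twist":[0,0,0],"grip":20},{"delta_pos":[3.2,0,-15.5],"twist":[0,0,0],"grip":20},{"delta_pos":[3.6,0,-17.9],"twist":[0,0,0],"grip":20}]'
python3 look.py wrist w7;python3 look.py scene s7; python3 look.py top t7
```

```text
time_s: 8.6
ee_pos: [445.4, 151.8, 177.9]
ee_rot: [-90.0, -0.1, -1.9]
force: [-0.2, 0.1, -0.9]
gripper_width: 50.7
time_s: 9.1
ee_pos: [476.0, -25.7, 176.7]
ee_rot: [-90.0, -0.0, -1.6]
force: [0.8, 0.5, -0.2]
gripper_width: 50.4
time_s: 9.6
ee_pos: [507.3, -206.7, 176.5]
ee_rot: [-90.0, -0.0, -1.7]
force: [0.0, 0.4, -1.1]
gripper_width: 50.9
9.6 [ 507.3 -206.7  176.5] [-9.003e+01 -1.000e-02 -1.660e+00] [ -23.4   17.4   96.6   -0.    65.9 -111.7] [ 0.   0.4 -1.1] 50.93271782299467
9.65 [ 508.  -209.6  176.4] [-9.021e+01 -7.000e-02 -1.720e+00] [ -23.5   17.5   96.5   -0.2   65.9 -111.7] [ 0.9 -3.5 -0.4] 50.651321678298665
9.7 [ 507.4 -207.   176.3] [-9.006e+01 -1.000e-02 -1.770e+00] [-2.340e+01  1.740e+01  9.660e+01 -1.000e-01  6.590e+01 -1.116e+02] [-0.6  0.7 -1.1] 50.31838359955281
```

View pics/w7.png

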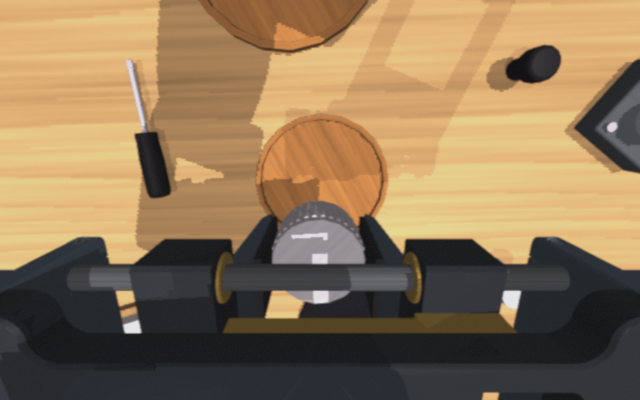

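View pics/s7.png

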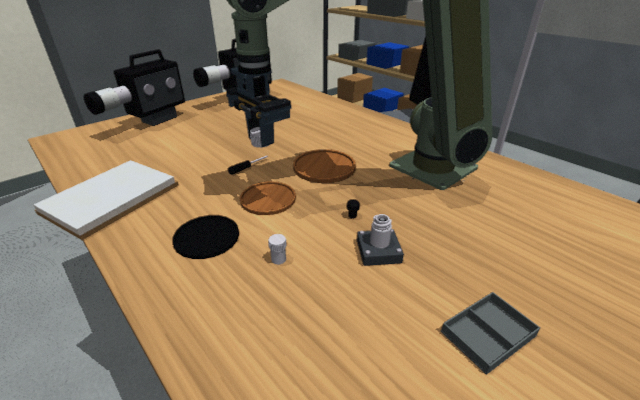

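View pics/t7.png

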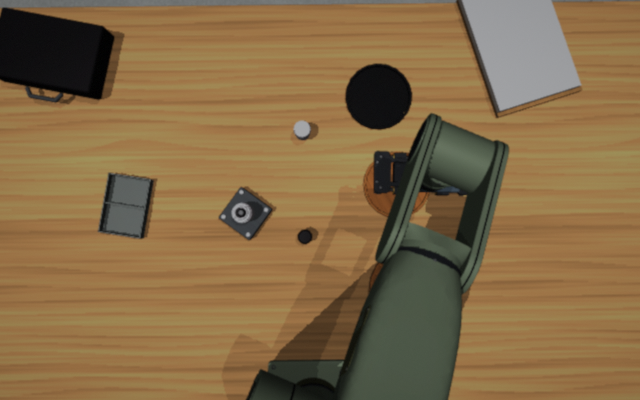

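The canister is now open and the cap hangs upright over the small wooden dish, which is at about (322,180) in the wrist view. I'll cross-check the dish centre and the rim height.

```bash
python3 - <<'E'
from h import *
c=load("w7")
for p in((257,180),(388,180),(322,113)): print(ray(c,*p,12).round(1))
W=np.array([ray(c,*p,12)[:2] for p in((257,180),(388,180),(322,113),(275,137),(369,137))])
A=np.c_[2*W,np.ones(len(W))];s=np.linalg.lstsq(A,(W**2).sum(1),rcond=None)[0];print(s[:2],np.sqrt(s[2]+s[:2]@s[:2]))
P=cloud(c);print('cap top z',np.nanmedian(P[225:255,295:345,2]))
E
```

```text
[ 503.  -280.5   12. ]
[ 507.6 -125.5   12. ]
[ 429.1 -201.5   12. ]
[ 508.33185339 -203.29763236] 76.99240142711666
cap top z 206.68184404833394
```

```bash
python3 -m pendant '[{"delta_pos":[0,2,0.28],"twist":[0,0,0],"grip":20},{"delta_pos":[0,5,0.28],"twist":[0,0,0],"grip":20},{"delta_pos":[0,8.5,0.28],"twist":[0,0,0],"grip":20},{"delta_pos":[0,11.5,0.28],"twist":[0,0,0],"grip":20},{"delta_pos":[0,13.5,0.28],"twist":[0,0,0],"grip":20}]'
python3 -m pendant '[{"delta_pos":[0,0.8,0],"twist":[0,0,0],"grip":20},{"delta_pos":[0,1.5,0],"twist":[0,0,0],"grip":20},{"delta_pos":[0,2,0],"twist":[0,0,0],"grip":20},{"delta_pos":[0,2,0],"twist":[0,0,0],"grip":20},{"delta_pos":[0,2,0],"twist":[0,0,0],"grip":20}]'
python3 look.py scene s8
```

```text
time_s: 10.25
ee_pos: [505.7, -199.3, 39.7]
ee_rot: [-89.9, 0.2, -1.5]
force: [0.3, -0.1, -0.0]
gripper_width: 50.4
time_s: 10.75
ee_pos: [507.7, -201.5, 22.5]
ee_rot: [-90.0, -0.1, -1.6]
force: [0.1, -0.1, -0.9]
gripper_width: 50.6
10.75 [ 507.7 -201.5   22.5] [-9.003e+01 -8.000e-02 -1.560e+00] [ -22.9   26.7  107.8   -0.    45.3 -111.3] [ 0.1 -0.1 -0.9] 50.58087487905619
```

```bash
python3 - <<'E'
from h import *
c=load("s8");cv2.imwrite("pics/cropD.png",cv2.resize(c['im'][120:230,200:360,::-1],None,fx=5,fy=5,interpolation=cv2.INTER_CUBIC))
E
```

```text
(no output)
```

View pics/cropD.png

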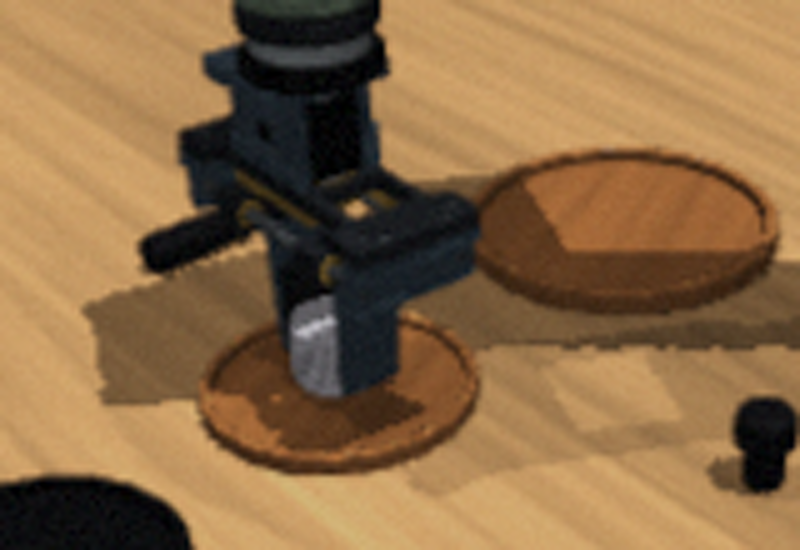

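The cap is inside the small dish's outline, upright, about 10 mm above its floor. Now I'll lower it slowly.

```bash
python3 -m pendant '[{"delta_pos":[0,0.3,-0.2],"twist":[0,0,0],"grip":20},{"delta_pos":[0,0.6,-0.2],"twist":[0,0,0],"grip":20},{"delta_pos":[0,0.8,-0.2],"twist":[0,0,0],"grip":20},{"delta_pos":[0,0.88,-0.2],"twist":[0,0,0],"grip":20},{"delta_pos":[0,0.88,-0.2],"twist":[0,0,0],"grip":20}]'
python3 -m pendant '[{"delta_pos":[0,0.03,0],"twist":[0,0,0],"grip":20},{"delta_pos":[0,0.06,0],"twist":[0,0,0],"grip":20},{"delta_pos":[0,0.08,0],"twist":[0,0,0],"grip":20},{"delta_pos":[0,0.1,0],"twist":[0,0,0],"grip":20},{"delta_pos":[0,0.1,0],"twist":[0,0,0],"grip":20}]'
```

```text
time_s: 11.3
ee_pos: [507.0, -203.4, 12.7]
ee_rot: [-90.0, 0.0, -1.6]
force: [0.0, 0.2, -0.2]
gripper_width: 50.8
time_s: 11.8
ee_pos: [507.2, -203.5, 12.5]
ee_rot: [-90.0, -0.0, -1.6]
force: [-0.7, 1.0, 4.2]
gripper_width: 50.1
```

Contact: 4.2 N upward, and z stopped at 12.5 against the expected 12. I'll release while holding still.

```bash
python3 -m pendant '[{"delta_pos":[0,0,0],"twist":[0,0,0],"grip":58},{"delta_pos":[0,0,0],"twist":[0,0,0],"grip":62},{"delta_pos":[0,0,0],"twist":[0,0,0],"grip":68},{"delta_pos":[0,0,0],"twist":[0,0,0],"grip":75},{"delta_pos":[0,0,0],"twist":[0,0,0],"grip":75}]'
python3 look.py wrist w9
```

```text
time_s: 12.3
ee_pos: [507.1, -203.4, 11.8]
ee_rot: [-90.0, 0.0, -1.6]
force: [-0.4, -0.2, -0.4]
gripper_width: 68.3
12.3 [ 507.1 -203.4   11.8] [-9.00e+01  1.00e-02 -1.57e+00] [ -23.1   27.6  108.3   -0.    44.1 -111.5] [-0.4 -0.2 -0.4] 68.32234029577376
```

View pics/w9.png

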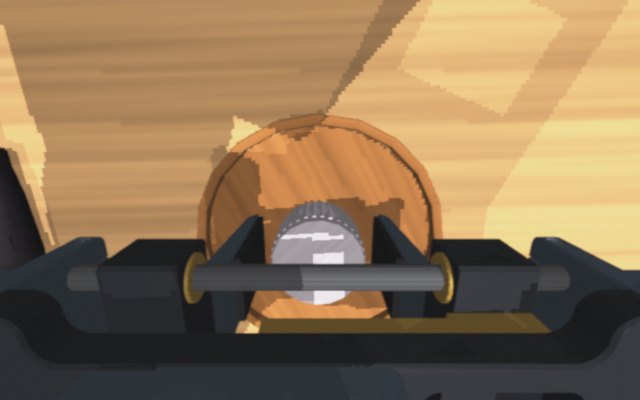

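Both fingers are clear of the cap, with gaps at about 265–272 and 365–373 px, and the cap stands upright. I'll go straight up and then retract so the top view is unobstructed.

```bash
python3 -m pendant '[{"delta_pos":[0,-1,0],"twist":[0,0,0],"grip":75},{"delta_pos":[0,-3,0],"twist":[0,0,0],"grip":75},{"delta_pos":[0,-6,0],"twist":[0,0,0],"grip":75},{"delta_pos":[0,-10,0],"twist":[0,0,0],"grip":75},{"delta_pos":[0,-14,0],"twist":[0,0,0],"grip":75}]'
python3 -m pendant '[{"delta_pos":[-1,-3,-3],"twist":[0,0,0],"grip":75},{"delta_pos":[-3,-4,-7],"twist":[0,0,0],"grip":75},{"delta_pos":[-5,-4,-11],"twist":[0,0,0],"grip":75},{"delta_pos":[-7,-4,-15],"twist":[0,0,0],"grip":75},{"delta_pos":[-9,-4,-19],"twist":[0,0,0],"grip":75}]'
python3 -m pendant '[{"delta_pos":[-2,0,-3],"twist":[0,0,0],"grip":75},{"delta_pos":[-4,0,-6],"twist":[0,0,0],"grip":75},{"delta_pos":[-6,0,-8],"twist":[0,0,0],"grip":75},{"delta_pos":[-7,0,-9],"twist":[0,0,0],"grip":75},{"delta_pos":[-7,0,-9],"twist":[0,0,0],"grip":75}]'
python3 look.py top t10;python3 look.py scene s10
python3 - <<'E'
from h import *
a=load("t10")['im'][80:320,180:460,::-1];b=load("s10")['im'][140:290,200:430,::-1]
cv2.imwrite("pics/cropE.png",np.hstack([cv2.resize(a,(400,343),interpolation=cv2.INTER_CUBIC),cv2.resize(b,(400,343),interpolation=cv2.INTER_CUBIC)]))
c=load("t10");P=cloud(c)
for z0,z1,w in((36,50,"cap"),(52,68,"spare"),(90,106,"neck")):
    k,l,s,ce=cv2.connectedComponentsWithStats(((P[...,2]>z0)&(P[...,2]<z1)).astype(np.uint8))
    for i in range(1,k):
        if s[i,4]>60 and 200<ce[i][0]<470 and 80<ce[i][1]<300:print(w,ce[i].round(1),s[i,4],np.nanmedian(P[l==i],0).round(1),np.ptp(P[l==i],0).round(1))
E
```

```text
time_s: 12.85
ee_pos: [506.8, -203.3, 153.8]
ee_rot: [-90.0, 0.0, -1.6]
force: [1.0, 0.3, -0.5]
gripper_width: 68.4
time_s: 13.35
ee_pos: [410.9, -392.2, 193.1]
ee_rot: [-90.1, -0.1, -1.6]
force: [1.7, -0.4, 0.7]
gripper_width: 68.4
time_s: 13.85
ee_pos: [338.5, -479.7, 192.3]
ee_rot: [-90.0, -0.0, -1.7]
force: [0.3, 0.0, 0.4]
gripper_width: 68.0
13.85 [ 338.5 -479.7  192.3] [-9.002e+01 -1.000e-02 -1.710e+00] [ -55.9   20.2   90.    -0.    69.8 -144.2] [0.3 0.  0.4] 67.98121864875318
13.9 [ 339.5 -478.7  192.2] [-8.998e+01 -4.000e-02 -1.640e+00] [ -55.8   20.2   90.1    0.    69.8 -144.2] [ 0.1 -0.2  0.4] 68.38570233907568
cap [398.2 183.3] 397 [ 508.4 -202.5   43.4] [51.1 50.8 12.5]
cap [303.9 236. ] 159 [389.7  13.9  46.7] [32.  32.  10.2]
spare [301.1 128.3] 231 [634.1  18.2  61.4] [37.7 36.6 13. ]
neck [240.  211.5] 223 [444.7 151.9  95.4] [37.4 39.7 13.3]
```

View pics/cropE.png

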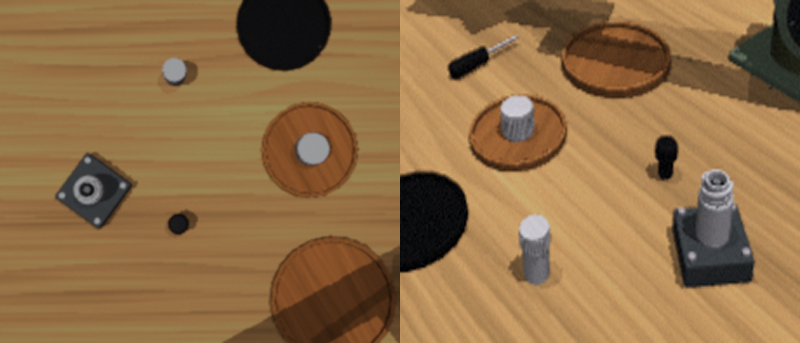

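The cap stands upright, closed end up, at the centre of the small wooden dish (top at about 42 mm). The canister is open, the spare hasn't moved, and the arm is clear.

```bash
python3 -c "
from workcell import job
print(job.job_done())"
```

```text
the job is handed in; nothing more can be done
None
```

The canister is open and its cap is on the floor of the small wooden dish, open side down. I handed the job in at about 14 s of the 61 s allowed.

- **Unscrewing and carrying:** I turned the cap 210° anticlockwise in one grip at 25 N, rising with the thread, and kept hold of it as it came free. I lowered it until it touched the dish floor (about 4 N), then let go and withdrew the arm.
- **Last checks:** The final pictures show the cap upright at (508, -202.5) mm, about 2 mm from the dish centre, with its top at about 43 mm where 42 is expected. The open neck is visible, the spare is where it started to within 1 mm, and the arm is clear of everything. The largest force I read was about 4 N.
- **Disagreements:** The scene camera put the cap 4–5 mm away from where the top and wrist cameras had it, so I used those two. Before closing the fingers I shifted the tool 2.6 mm to centre on the cap. After the retreat, joint 6 was at -144.2°, inside its -146.56° limit but close to it.

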